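# Refit the wing handle on the keyed shaft of a sloping control box

## Task

The wing handle has come off the control box. Put it back: turn it so that the keyway in its bore (it lies under the pointed end of the wing) meets the key on the shaft, and push it fully home on the sloping dial. Then turn the fitted handle until its pointed end stands at the single long mark at the top of the dial, let go, and leave the other things on the bench where they are.

Things in the scene. Friction and masses are not known exactly. Their poses are not given: they have to be found in the camera images.
- handle_mid (a point): Middle of the loose wing handle (0.1 kg), on its axis, 27 mm above its underside. It stands on the bench on its round aluminium hub, 38 mm diameter, top face 23 mm above the underside. Axes are the handle's: z up out of the wing's top, x along the wing to its pointed end, y across the wing.
- handle_grip (a point): On the handle's axis, 42 mm above its underside: where to grip it. The white wing above the hub is 16 mm thick (along y), from 23 to 54 mm above the underside; along x it reaches 28 mm to the blunt end and 36 mm to the pointed end (+x, black line on top). Axes are the handle's.
- handle_bore (a point): Centre of the handle's flat underside. Here opens a blind bore, 18 mm diameter, 20 mm deep, with a keyway slot 7.5 mm wide and reaching 14 mm from the axis, along its whole depth on the +x side, straight under the wing's pointed end (hidden while the handle stands). Axes are the handle's.
- handle_nose (a point): Tip of the wing's pointed end, 36 mm from the handle's axis along its x, 37 mm above its underside.
- dial: Square dark steel plate, 124 mm, on the sloping face of the fixed grey control box (150 x 150 mm, 35 mm high in front, 140 mm behind). Origin on its top face at the shaft's axis. z square out of the plate, 35 degrees from vertical, leaning to the low front; x up the slope to the long mark, a bright raised bar 14 x 5 mm, 51 mm from the axis. The 4 mm dots do not matter. A handle that is home rests on this plate.
- shaft_end (a point): Centre of the steel shaft's end, 19 mm out from the plate. Shaft 16 mm diameter, last 4 mm tapered to 11 mm. A key 5 mm wide stands 4 mm out of the shaft on its x side, from the plate to 12 mm above it; the 7 mm beyond is plain. z along the shaft away from the plate, x from the axis to the key. A wrongly turned handle stops on the key, 12 mm short of home.
- shaft (a joint): Shaft angle, rad: 0 with the key toward the long mark (dial's x), growing counter-clockwise as seen looking at the dial; stops at -0.6 and 1.9, starts at 0.6 to 1.4. It turns stiffly (0.06 N m) and stays where it is left. A fitted handle has about 0.13 rad of play either way on the key.
- spool: Bystander: solder spool, 58 mm diameter, 36 mm high, loose. Origin at its underside.
- swabs: Bystander: tube of swabs, 37 mm diameter, 116 mm high, loose. Origin at its underside.
- loupe: Bystander: stand loupe, 43 mm diameter, 40 mm high, loose. Origin at its underside.

How it is judged (in metres and radians):
On the way:
1. The handle is pushed home on the keyed shaft: the centre of its underside within 4 mm of the centre of the dial plate, square to the plate within 6 degrees (distance between handle_bore and dial below 0.004 m and angle between the z axis of handle_mid and the z axis of dial, either way round below 0.105 rad), for 0.2 s.
At the end, for the whole second after the job is handed in: The handle sits home on the keyed shaft (centre of its underside within 4 mm of the dial plate's centre, square to it within 6 degrees), its pointed end toward the long mark within 0.2 rad (11 degrees), at rest (all of step 1 and x of handle_nose in the frame of dial above 0.02 m and angle between the x axis of handle_mid and the x axis of dial, either way round below 0.2 rad and velocity of joint shaft between -0.05 and 0.05 rad/s); the robot touches nothing.
It fails at once if A bystander (solder spool, swab tube or loupe) is moved by more than 20 mm (distance of any of spool, swabs, loupe from where it was at the start of the episode above 0.02 m).
It also fails if it takes over 42 s, if anything falls off the work surface, if the arm or the gripper's body presses on something with over 40 N, if the wrist force passes 120 N, or if a joint passes its speed limit or range.

## Robot

A 6-joint arm with a two-finger parallel gripper is mounted at the origin on the work surface; the furniture and walls round the work are solid. World frame = base frame: x ahead of the robot, y to its left, z up, the work surface at z = 0. Lengths are in mm, angles in rad, forces in N, time in s.
With the tool pointing down it reaches from about 300 to 775 mm from the base axis. Payload 14.6 kg.
Tool frame: the origin (TCP) lies midway between the tips of the shut fingers; the grasp point (between the pads) lies 19 mm behind it; z points along the fingers, y is the direction in which the jaws open and shut (so a half turn about z gives the same grasp; the last joint's range is limited). The gripper opens to 94 mm and grips with 3 to 60 N. Pads are 16 mm wide; open, the fingers measure 119 mm over their backs; the gripper's body (75 mm by 177 mm) begins 78 mm behind the grasp point.
Start: joints at [-0.067, 0.3, 1.521, -0, 1.321, -0.067], TCP at [549.99, -0.002, 205.446] pointing down, gripper open.
Joint ranges: [-3.03, 3.03], [-0.79, 2.21], [0.23, 2.52], [-1.04, 4.18], [0, 3.07], [-2.55, 2.55]. Speed limits (rad/s): [2.22, 2.22, 2.57, 3.14, 3.14, 3.14].

## Interface

Orientations are given as a rotation vector (axis times angle).
In Python, from workcell import read_state, read_camera, camera_params, sign_off, cut_out, mark_of gives the robot as it stands.
- The arm moves only by the tool carry_out, never from a script. Its argument "increments" is a list of rows, each an object with "delta_pos": the shift along the tool's x, y, z scaled (see below), a list of three; "dr": the turn, a rotation vector about the tool's x, y, z scaled (see below), a list of three. A call has 1 to 5 rows; each row shifts and turns the pose as measured when the row begins, along the tool's axes as they then stand; what a row does not reach is not made up. The controller multiplies each number of a shift by 100 mm and each number of a turn by 90 degrees. A row lasts 1/10 s, in which the tool goes at most 50 mm and 8.59 degrees, less where a joint would pass 70% of its speed; a pose out of reach is approached as far as the arm can. A call with a number of a shift or a turn outside -1 to 1 is refused whole. A call with a gripper value outside its range is refused whole. "fingers" is the opening in per cent of the stroke, from 0 (shut) to 100 (fully open), set as the call begins (left out, the last holds). The fingers move at their own pace and stop on an object; "newtons" is the grip in N (left out, the last holds). Time passes only in rows, so rows that do not move let the fingers close. It gives the time, the measured TCP pose, the force and the opening at its end, in the units of the state.
- read_state(): the state, without advancing time (a new reading comes with each control period).
- read_camera(name): name is "scene" or "side" or "wrist"; returns (picture, depth): 384x512x3 uint8, blue, green, red; 384x512 float32, mm along the optical axis (not along the pixel's ray), 0 where there is no reading.
- camera_params(name): a dict with "vertical_fov" (degrees; the focal length in pixels is half the picture's height over the tangent of half this angle, whatever the lens; pixels are square), "cx", "cy" (the principal point, pixels), "cam_to_world" (4x4, takes a point from camera to world coordinates). Camera axes: x right, y down, z forward; pixel columns grow to the right and rows downward; lengths in mm; the calibration is good to about 2 mm. A picture is of the moment at which its call begins: read the wrist's pose just before it. camera_params takes no time and is no camera call; for the wrist camera it gives the pose at the moment of the call.
- sign_off(): hands the job in, once; it reports no verdict.
Trained networks look in the newest picture that a camera, given by its name, has taken for a name from the list of things; names that differ only in an ending like _2 or _b are one class to them, and where a whole thing is asked for, a point or a joint stands for the part that bears it (a point fixed in the world has none). Each returns a list of dicts, best first, with "confidence" (0 to 1); they miss things now and then, are a little off and sometimes report something else, mostly with a low value. They report only what shows in the picture. A call takes as long as a camera call.
- cut_out(camera, target): "mask" (384x512 bool, what is visible of it).
- mark_of(camera, target): "centre" ([x, y, z] in mm, in world coordinates, good to about 4 mm: a listed point, or the origin of a listed thing).
The state is a dict: "t": time; "joints": joint angles; "joint_velocities": joint speeds; "joint_efforts": joint torques, N m; "position": TCP position; "ee_rot": TCP orientation; "contact_force": force on the tool from outside, world axes, zero at the start; "wrist_torque": the same for the moment, N m; "finger_gap": opening from 0.0 (shut) to 1.0 (fully open).
Only numpy, scipy, OpenCV 4.12 (cv2) and the standard library are available. Lean on these libraries where they do the work, as an engineer would, in place of code of your own. Each camera call takes 0.05 s, during which the arm holds its last target.

## Working session

There is one attempt and no reset: what is moved stays moved. The work goes in short steps, Python scripts to look and compute and a tool call to move; the robot and the scene stay as the last step left them, time stands still between calls to the robot, and variables do not carry over. Pictures are saved under pics/ and viewed, and the job is handed in when it is done.

Besides the shell and the picture viewer there is one more tool, called after "Emit:" as name(argument=value, ...), one argument or row to a line, values as JSON. carry_out: Moves the arm, as the interface text tells. Its arguments: {"type":"object","properties":{"increments":{"type":"array"},"fingers":{"type":"number"},"newtons":{"type":"number"}},"required":["increments"]}

```bash
mkdir -p pics; ls
python3 - <<'E'
from workcell import *
import cv2,numpy as np
print(read_state())
for c in ("scene","side"):
    im,d=read_camera(c); cv2.imwrite(f"pics/{c}0.png",im); np.savez(f"{c}0.npz",im=im,d=d)
    p=camera_params(c); print(c,p)
    for t in ("handle_mid","handle_grip","handle_nose","dial","shaft_end","spool","swabs","loupe"):
        r=mark_of(c,t); print(t,[(np.round(q["centre"],1),round(q["confidence"],2)) for q in r[:2]])
print(read_state()["t"])
E
```

```text
pics
{'t': 0.0, 'joints': array([-6.66039022e-02,  3.00481048e-01,  1.52157297e+00,  1.78342993e-06,
        1.32070053e+00, -6.65623905e-02]), 'joint_velocities': array([-0.00119736, -0.00144819, -0.00040291, -0.00142816, -0.00057072,
       -0.00064202]), 'joint_efforts': array([-1.53750298e-03, -5.31805658e+01, -3.52735734e+01,  7.07558286e-02,
        2.43994006e-02, -4.79655944e-05]), 'position': array([5.49739966e+02, 1.27339469e-02, 2.04884307e+02]), 'ee_rot': array([-2.22086878e+00, -2.22077560e+00,  1.19943595e-03]), 'contact_force': array([-0.06882642,  0.63434846, -0.36150797]), 'wrist_torque': array([ 0.01986114,  0.03263111, -0.02053615]), 'finger_gap': 1.0003638099866523}
scene {'vertical_fov': 45.60017189030984, 'cx': 255.03998477316483, 'cy': 194.4532257344366, 'cam_to_world': array([[ 6.27456136e-01, -5.79859883e-01,  5.19674238e-01,
         5.13591512e+01],
       [-7.78632412e-01, -4.62530017e-01,  4.24025413e-01,
        -5.41803913e+02],
       [-5.51039228e-03, -6.70692553e-01, -7.41714996e-01,
         8.26338805e+02],
       [ 0.00000000e+00,  0.00000000e+00,
[... 681 characters left out ...]
95309e+03],
       [-1.69380433e-02, -9.13231563e-01, -4.07088707e-01,
         5.09854029e+02],
       [ 0.00000000e+00,  0.00000000e+00,  0.00000000e+00,
         1.00000000e+00]])}
handle_mid [(array([ 505.8, -338. ,   26.9]), 0.83), (array([ 510.2, -335.9,   44.1]), 0.67)]
handle_grip [(array([ 512.6, -332.8,   40.8]), 0.63)]
handle_nose [(array([ 550.4, -346.5,   35. ]), 0.62)]
dial [(array([570.1, -82.2,  91.1]), 0.77)]
shaft_end [(array([417.7,  49.4,  -1.4]), 0.73), (array([565.6, -75.6, 107.7]), 0.57)]
spool [(array([ 433.7, -168.1,    0. ]), 0.85)]
swabs [(array([ 660.4, -264.3,    2.6]), 0.94), (array([ 433.6, -165.4,    4.1]), 0.4)]
loupe [(array([420.5,  55.4,   0.6]), 0.7)]
0.9
```

Run:
```python
import cv2,numpy as np
a=cv2.imread("pics/scene0.png");b=cv2.imread("pics/side0.png")
cv2.imwrite("pics/scene0b.png",cv2.resize(a,(800,600),interpolation=2));cv2.imwrite("pics/side0b.png",cv2.resize(b,(800,600),interpolation=2))
```

```text
(no output)
```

View pics/scene0b.png

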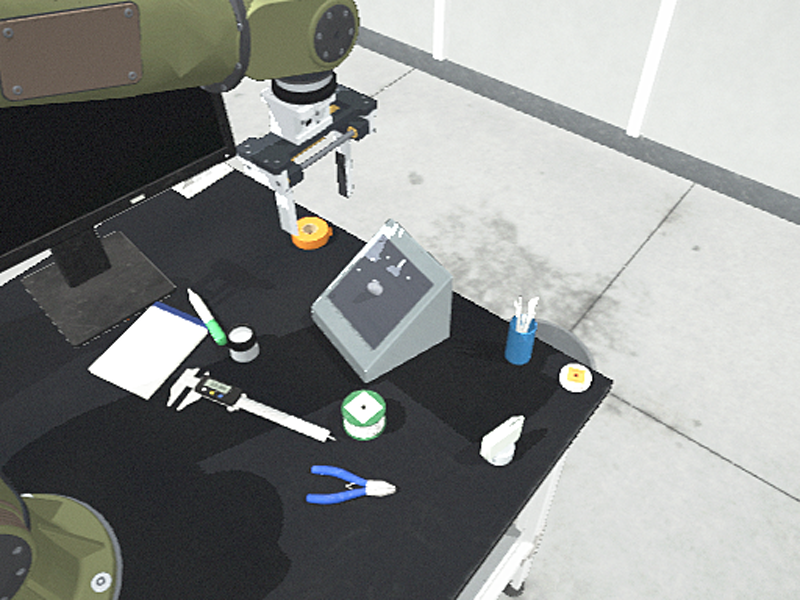

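View pics/side0b.png

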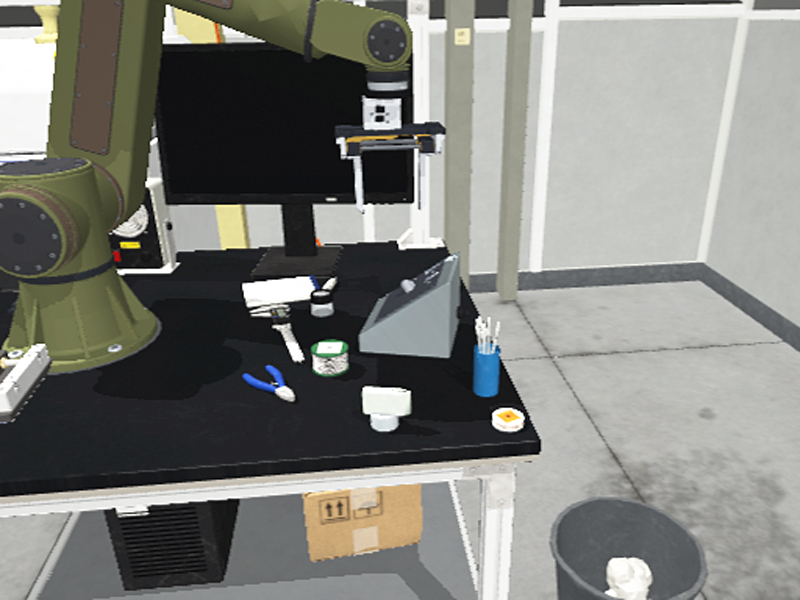

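The scene view (800x600) shows the handle at about (500,440) and the box at (385,300) with the shaft at (375,288). The spool is at (363,414), the swabs at (520,338) and the loupe at (243,343). Next I measure the geometry from depth.

```bash
cat > h.py <<'E'
import numpy as np,cv2
from workcell import *
def cloud(d,p):
    f=d.shape[0]/2/np.tan(np.radians(p["vertical_fov"])/2)
    v,u=np.mgrid[:d.shape[0],:d.shape[1]]
    X=np.stack([(u-p["cx"])/f*d,(v-p["cy"])/f*d,d,np.ones_like(d)],-1)
    return (X@np.array(p["cam_to_world"]).T)[...,:3]
def proj(P,p):
    f=192/np.tan(np.radians(p["vertical_fov"])/2)
    q=np.linalg.inv(p["cam_to_world"])@np.append(P,1)
    return np.array([p["cx"]+f*q[0]/q[2],p["cy"]+f*q[1]/q[2]])
E
python3 - <<'E'
from h import *
for c in ("scene","side"):
    z=np.load(f"{c}0.npz"); im,d=z["im"],z["d"]; p=camera_params(c); W=cloud(d,p)
    for t in ("dial","handle_mid"):
        r=cut_out(c,t)
        if not r: print(c,t,"none");continue
        m=r[0]["mask"]; print(c,t,r[0]["confidence"],m.sum(),np.argwhere(m).min(0),np.argwhere(m).max(0))
        mm=m&(d>0); P=W[mm]
        np.savez(f"{c}_{t}.npz",m=m)
        if t=="dial":
            cen=np.median(P,0);Q=P
            for k in range(6):
                cen=Q.mean(0);n=np.linalg.svd(Q-cen,full_matrices=False)[2][2];n*=np.sign(n[2])
                e=(P-cen)@n; Q=P[abs(e)<3]
            print("normal",n,"tilt",np.degrees(np.arccos(n[2])),"azimuth of up",np.degrees(np.arctan2(-n[1],-n[0])),"mean",cen,len(Q))
        else:
            T=P[(P[:,2]>30)&(P[:,2]<60)]
            print("bbox",P.min(0),P.max(0))
            T=P[(P[:,2]>49)&(P[:,2]<58)]
            if len(T)>5:
                r=cv2.minAreaRect(T[:,:2].astype(np.float32));print("top",len(T),r)
E
```

```text
scene dial 0.91 2579 [151 211] [222 277]
normal [-0.5510963   0.16050724  0.81885914] tilt 35.02924777164095 azimuth of up -16.23824342806033 mean [570.6491618  -84.01877604  88.94521494] 2382
scene handle_mid 0.88 596 [266 308] [298 335]
bbox [ 478.16199563 -356.6427718    -4.44017906] [ 574.51778125 -308.04199777   57.76411841]
top 221 ((510.0836486816406, -337.29791259765625), (17.188663482666016, 62.75835418701172), 76.28229522705078)
side dial 0.67 510 [168 240] [205 282]
normal [-0.55159198  0.15729162  0.81914933] tilt 35.00027063934457 azimuth of up -15.915996444326746 mean [570.74954073 -91.82299397  91.51653382] 466
side handle_mid 0.82 683 [247 232] [275 261]
bbox [ 480.48032747 -358.2000441    -0.50343173] [ 541.44807008 -233.99027492   55.96576281]
top 159 ((511.79852294921875, -337.6044921875), (18.61176872253418, 61.76200485229492), 76.47100830078125)
```

Run:
```python
from h import *
im,d=read_camera("wrist"); cv2.imwrite("pics/w0.png",im); p=camera_params("wrist");print(p)
for t in("dial","shaft_end","handle_mid"): print(t,mark_of("wrist",t)[:2])
```

```text
{'vertical_fov': 64.52518857622346, 'cx': 253.883872793304, 'cy': 196.14892964396273, 'cam_to_world': array([[ 9.99999237e-01, -8.23367606e-04,  9.20712277e-04,
         5.50773877e+02],
       [-5.30400077e-04, -9.59436985e-01, -2.81922667e-01,
         8.16279791e+01],
       [ 1.11549140e-03,  2.81921964e-01, -9.59436690e-01,
         3.84330065e+02],
       [ 0.00000000e+00,  0.00000000e+00,  0.00000000e+00,
         1.00000000e+00]])}
dial [{'centre': [573.7, -79.1, 90.3], 'confidence': 0.76}]
shaft_end [{'centre': [559.3, -79.8, 107.1], 'confidence': 0.78}]
handle_mid []
```

View pics/w0.png

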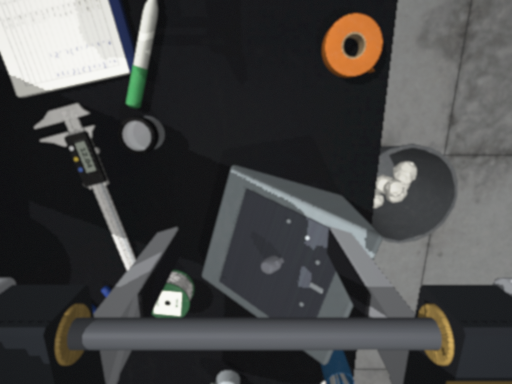

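Wrist view: the shaft is at about (272,265) and the long mark at (311,285). I'll move closer for a look at the key.

Emit:
carry_out(
  increments=[
    {"delta_pos": [-0.3,0,0.2],"dr": [0,0,0]},
    {"delta_pos": [-0.35,0,0.2],"dr": [0,0,0]},
    {"delta_pos": [0,0,0],"dr": [0,0,0]},
  ],
)

```text
t: 1.6
position: [550.4, -66.2, 164.8]
ee_rot: [2.218, 2.223, 0.002]
contact_force: [-0.0, 0.4, -0.1]
finger_gap: 0.999
```

Run:
```python
from h import *
s=read_state();print(s["t"],s["position"],s["ee_rot"],s["joints"])
p=camera_params("wrist")
im,d=read_camera("wrist"); np.savez("w1.npz",im=im,d=d,c=p["cam_to_world"]);
for t in("dial","shaft_end"): print(t,mark_of("wrist",t)[:2])
u=proj(np.array([560,-77,105.]),p).astype(int);print(u)
cr=im[u[1]-70:u[1]+70,u[0]-70:u[0]+90]
cv2.imwrite("pics/w1.png",cv2.resize(cr,None,fx=4,fy=4,interpolation=2))
```

```text
1.6 [550.43197125 -66.16405999 164.82384227] [2.21794734e+00 2.22301808e+00 2.05736270e-03] [-1.85852687e-01  3.44293985e-01  1.55978358e+00  3.39237160e-04
  1.23565894e+00 -1.88247582e-01]
dial [{'centre': [575.6, -78.3, 89.1], 'confidence': 0.8}, {'centre': [436.6, -163.5, -1.8], 'confidence': 0.49}]
shaft_end [{'centre': [560.0, -79.2, 108.0], 'confidence': 0.7}]
[263 221]
```

View pics/w1.png

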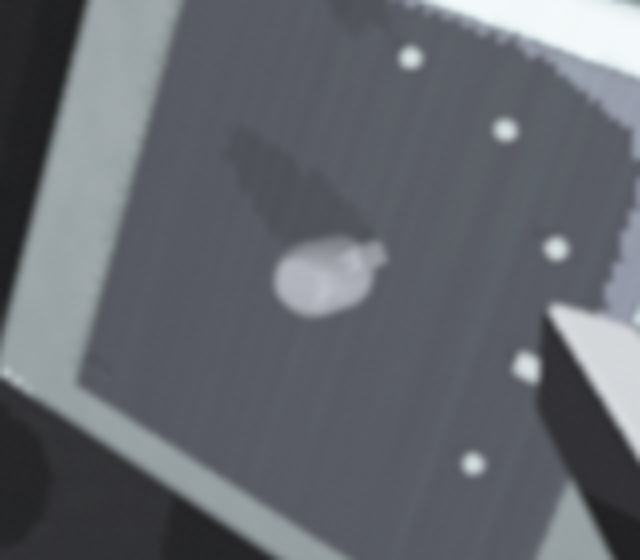

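```bash
cat > key.py <<'E'
from h import *
def ray(u,v,p):
    f=192/np.tan(np.radians(p["vertical_fov"])/2);C=np.array(p["cam_to_world"])
    return C[:3,3],C[:3,:3]@np.array([(u-p["cx"])/f,(v-p["cy"])/f,1])
def hit(u,v,p,n,c):
    o,r=ray(u,v,p);return o+r*((c-o)@n)/(r@n)
E
python3 - <<'E'
from key import *
z=np.load("w1.npz");im,d=z["im"],z["d"];p=camera_params("wrist");p["cam_to_world"]=z["c"]
W=cloud(d,p);
# plate plane: dark pixels near
c0=np.array([573,-79,90.]);sel=(np.linalg.norm(W-c0,axis=-1)<50)&(np.linalg.norm(W-c0,axis=-1)>18)
P=W[sel];Q=P
for k in range(8):
    cen=Q.mean(0);n=np.linalg.svd(Q-cen,full_matrices=False)[2][2];n*=np.sign(n[2]);Q=P[abs((P-cen)@n)<2]
print(n,np.degrees(np.arccos(n[2])),np.degrees(np.arctan2(-n[1],-n[0])),len(Q),cen)
u0,v0=263-70,221-70
full=lambda x,y:(u0+(x-1.5)/4,v0+(y-1.5)/4)
e=hit(*full(301,287),p,n,cen+19*n); base=e-19*n;print("shaft end",e,"dial",base)
X=np.array([0,0,1])-n*n[2];X/=np.linalg.norm(X)
Y=np.cross(n,X)
for x,y in((372,253),(380,243),(387,262)):
    k=hit(*full(x,y),p,n,cen+12*n)-base; print(k@X,k@Y,k@n,np.arctan2(k@Y,k@X))
for x,y in((411,57),(505,130),(556,248),(527,367),(472,464),(78,382)):
    k=hit(*full(x,y),p,n,cen)-base; print("feat",k@X,k@Y,np.degrees(np.arctan2(k@Y,k@X)))
out=cv2.resize(im[151:291,193:353],None,fx=4,fy=4,interpolation=2)
def dr(P,col):
    q=[((proj(x,p)-[193,151])*4+1.5) for x in P]
    cv2.polylines(out,[np.array(q).round().astype(np.int32)],True,col,1)
a=np.linspace(0,2*np.pi,40)
circ=lambda r,h:[base+r*(np.cos(t)*X+np.sin(t)*Y)+h*n for t in a]
dr(circ(8,0),(255,0,0));dr(circ(8,15),(0,255,0));dr(circ(5.5,19),(0,0,255))
for th,col in((0.6,(0,0,255)),(0.9,(0,255,255)),(1.2,(255,255,0))):
    r=np.cos(th)*X+np.sin(th)*Y;t=np.cross(n,r)
    dr([base+r*q+t*w+12*n for q,w in((7.5,-2.5),(12,-2.5),(12,2.5),(7.5,2.5))],col)
dr([base+X*q+Y*w for q,w in((44,-2.5),(58,-2.5),(58,2.5),(44,2.5))],(0,255,0))
dr([base+X*q+Y*w for q,w in((62,-62),(62,62),(-62,62),(-62,-62))],(0,255,0))
cv2.imwrite("pics/w1o.png",out)
E
```

```text
[-0.55186138  0.15974879  0.81849212] 35.065867496266264 -16.144285786097765 7524 [576.44504201 -77.90163994  91.52359921]
shaft end [563.27924508 -77.31092956 105.74479901] dial [573.76461121 -80.34615661  90.19344878]
9.71877867622813 11.276038147267709 12.00000000000004 0.8594361038372776
10.691279077523957 13.997175616935722 12.000000000000039 0.9185108976311896
13.529079624912086 10.949009001619395 12.000000000000039 0.6803826484954589
feat -1.419841831304667 50.37290331982085 91.61454681715037
feat 23.524119535252165 43.449487039305914 61.568307161177046
feat 41.86302341967067 25.243167504149202 31.089740530677155
feat 45.07150215206062 -0.12620128595370192 -0.16042913620113813
feat 41.682184494015 -25.14614254773585 -31.101855710369637
feat -62.02554722136471 -59.87012125052034 -136.01302978024185
```

View pics/w1o.png

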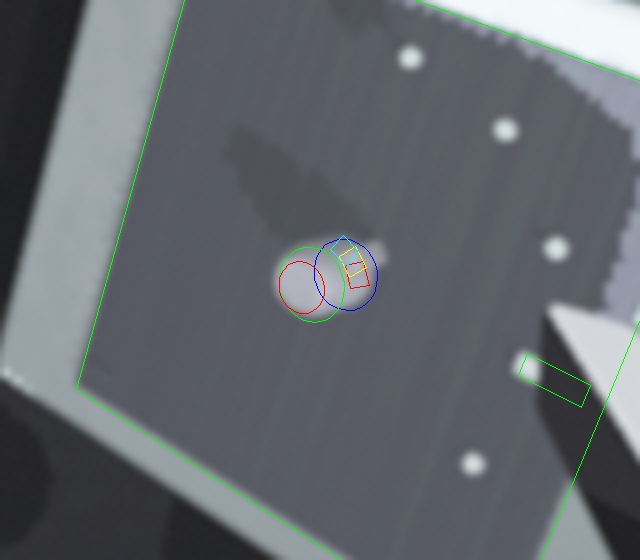

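Run:
```python
from key import *
z=np.load("w1.npz");im=z["im"];p=camera_params("wrist");p["cam_to_world"]=z["c"]
n=np.array([-.5516,.1595,.8187]);n/=np.linalg.norm(n)
X=np.array([0,0,1])-n*n[2];X/=np.linalg.norm(X);Y=np.cross(n,X)
base=np.array([573.76,-80.35,90.19])-1.2*X;print(base)
S=16;ox,oy=258,203
src=im[oy:oy+36,ox:ox+36]
src=cv2.convertScaleAbs(src,alpha=1.3,beta=-40)
tiles=[]
for th in(None,0.6,0.75,0.9,1.05,1.2):
    out=cv2.resize(src,None,fx=7,fy=7,interpolation=cv2.INTER_NEAREST)
    def dr(P,col):
        q=[((proj(x,p)-[ox,oy]+.5)*7) for x in P];cv2.polylines(out,[np.array(q).round().astype(np.int32)],True,col,1)
    a=np.linspace(0,2*np.pi,40)
    if th:
        r=np.cos(th)*X+np.sin(th)*Y;t=np.cross(n,r)
        dr([base+8*(np.cos(s)*X+np.sin(s)*Y)+15*n for s in a],(0,255,0))
        dr([base+8*(np.cos(s)*X+np.sin(s)*Y) for s in a],(255,0,0))
        for h,c in((12,(0,0,255)),(0,(0,255,255))):
            dr([base+r*q+t*w+h*n for q,w in((7.5,-2.5),(12,-2.5),(12,2.5),(7.5,2.5))],c)
        cv2.putText(out,str(th),(5,15),0,.5,(255,255,255))
    tiles.append(out)
cv2.imwrite("pics/key.png",np.vstack([np.hstack(tiles[:3]),np.hstack(tiles[3:])]))
```

```text
[572.81621093 -80.07709508  89.50095348]
```

View pics/key.png

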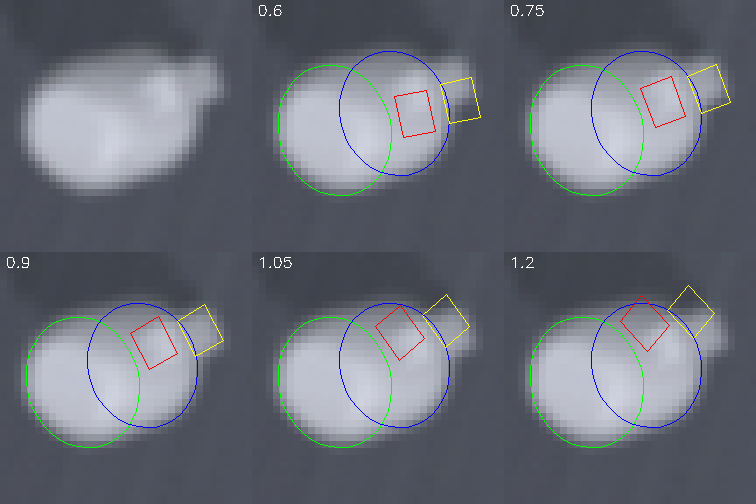

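Comparing the overlays puts the key at about 0.88 rad. Now I go over the handle.

Emit:
carry_out(
  increments=[
    {"delta_pos": [-0.48,-0.08,0],"dr": [0,0,0]},
    {"delta_pos": [-0.48,-0.08,0],"dr": [0,0,0]},
    {"delta_pos": [-0.48,-0.08,0],"dr": [0,0,0.095]},
    {"delta_pos": [-0.48,0,0],"dr": [0,0,0.095]},
    {"delta_pos": [-0.45,0,0],"dr": [0,0,0.095]},
  ],
)

```text
t: 2.25
position: [512.2, -296.4, 172.2]
ee_rot: [2.644, 1.682, 0.015]
contact_force: [0.6, 0.0, 0.3]
finger_gap: 1.002
```

Emit:
carry_out(
  increments=[
    {"delta_pos": [0,0,0],"dr": [0,0,0.095]},
    {"delta_pos": [0,0,0],"dr": [0,0,0.095]},
    {"delta_pos": [0,0,0],"dr": [0,0,0.095]},
    {"delta_pos": [0,0,0],"dr": [0,0,0.095]},
    {"delta_pos": [0,0,0],"dr": [0,0,0.095]},
  ],
)

```text
t: 2.75
position: [513.5, -298.5, 176.3]
ee_rot: [3.076, 0.596, 0.026]
contact_force: [0.2, 0.3, 0.3]
finger_gap: 0.998
```

Emit:
carry_out(
  increments=[
    {"delta_pos": [0,0,0],"dr": [0,0,0.095]},
    {"delta_pos": [0,0,0],"dr": [0,0,0.095]},
    {"delta_pos": [0,0,0],"dr": [0,0,0.095]},
    {"delta_pos": [0,0,0],"dr": [0,0,0.095]},
    {"delta_pos": [0,0,0],"dr": [0,0,0]},
  ],
)

```text
t: 3.25
position: [517.4, -293.8, 181.0]
ee_rot: [3.118, -0.342, 0.037]
contact_force: [0.3, -0.1, -0.4]
finger_gap: 1.0
```

```bash
cat > look.py <<'E'
from key import *
from scipy.spatial.transform import Rotation as R
import sys
s=read_state();T=R.from_rotvec(s["ee_rot"]).as_matrix();print(s["t"],s["position"].round(1),"\n",T.round(3),s["joints"].round(2))
p=camera_params("wrist")
im,d=read_camera("wrist"); np.savez(sys.argv[1]+".npz",im=im,d=d,c=p["cam_to_world"]);cv2.imwrite(f"pics/{sys.argv[1]}.png",im)
for t in sys.argv[2:]: print(t,[(np.round(q["centre"],1),round(q["confidence"],2)) for q in mark_of("wrist",t)[:2]])
E
python3 look.py w2 handle_mid handle_grip handle_nose
```

```text
3.25 [ 517.4 -293.8  181. ] 
 [[ 0.976 -0.217  0.023]
 [-0.217 -0.976 -0.008]
 [ 0.024  0.003 -1.   ]] [-0.58  0.41  1.44  0.01  1.28  1.21]
handle_mid [(array([ 506.3, -336.4,   27.4]), 0.67), (array([572.7, -78.4,  88.8]), 0.17)]
handle_grip [(array([ 506.3, -332.8,   40.1]), 0.83)]
handle_nose [(array([ 541.7, -342.6,   32.9]), 0.78)]
```

View pics/w2.png

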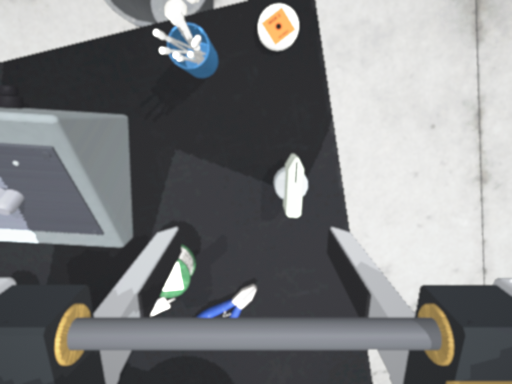

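The wrist view shows the handle at about (292,187) with its pointed end up (tool +x), as expected. I'll take its accurate pose from depth.

Run:
```python
from key import *
z=np.load("w2.npz");im,d=z["im"],z["d"];p=camera_params("wrist");p["cam_to_world"]=z["c"]
W=cloud(d,p);m=(np.linalg.norm(W[...,:2]-[510,-337],axis=-1)<50)
T=W[m&(W[...,2]>47)&(W[...,2]<62)];r=cv2.minAreaRect(T[:,:2].astype(np.float32));print(len(T),T[:,2].mean(),r,T[:,:2].mean(0))
c,v=np.linalg.eigh(np.cov(T[:,:2].T));print(np.degrees(np.arctan2(v[1,1],v[0,1])))
B=W[m&(W[...,2]>17)&(W[...,2]<27)];print("hub top",len(B),B.mean(0),B.min(0),B.max(0))
m2=m&(W[...,2]>15)&(W[...,2]<26)
print(cv2.minEnclosingCircle(B[:,:2].astype(np.float32)))
g=W[(np.linalg.norm(W[...,:2]-[510,-337],axis=-1)<80)&(np.linalg.norm(W[...,:2]-[510,-337],axis=-1)>60)];print("table z",np.median(g[:,2]))
```

```text
868 53.31639631482196 ((513.056640625, -336.8612060546875), (16.30447006225586, 64.09639739990234), 75.65109252929688) [ 512.40211875 -336.24673056]
166.33221040373664
hub top 317 [ 512.47918675 -331.04985074   22.52631914] [ 488.09631143 -354.36313747   17.33574488] [ 544.32598635 -317.32110334   26.92939216]
((516.0328979492188, -333.9266357421875), 30.143878936767578)
table z -0.03261849641074832
```

```bash
cat > go.py <<'E'
from key import *
from scipy.spatial.transform import Rotation as R
N=np.array([-.5516,.1595,.8187]);N/=np.linalg.norm(N)
XD=np.array([0,0,1])-N*N[2];XD/=np.linalg.norm(XD);YD=np.cross(N,XD)
def frame(zt,xt):
    zt=zt/np.linalg.norm(zt);xt=xt-zt*(zt@xt);xt/=np.linalg.norm(xt);return np.stack([xt,np.cross(zt,xt),zt],1)
def down(az): a=np.radians(az);return frame(np.array([0,0,-1.]),np.array([np.cos(a),np.sin(a),0]))
def dialrot(th): return frame(-N,np.cos(th)*XD+np.sin(th)*YD)
def delta(pos,Rm):
    s=read_state();T=R.from_rotvec(s["ee_rot"]).as_matrix()
    dp=T.T@(np.array(pos)-s["position"])/100;dr=R.from_matrix(T.T@Rm).as_rotvec()/(np.pi/2)
    print("t",round(s["t"],2),"dp",dp.round(4),"dr",dr.round(4),"deg",(dr*90).round(2))
E
python3 -c "
from go import *
delta([507.8,-336.1,100],down(-13.8))"
```

```text
t 3.45 dp [-0.02    0.4252  0.8052] dr [ 0.0014 -0.0149  0.0179] deg [ 0.13 -1.34  1.61]
```

Emit:
carry_out(
  increments=[
    {"delta_pos": [-0.01,0.22,0.35],"dr": [0.001,-0.015,0.018]},
    {"delta_pos": [-0.01,0.21,0.4],"dr": [0,0,0]},
    {"delta_pos": [0,0,0],"dr": [0,0,0]},
  ],
)

```text
t: 3.75
position: [507.1, -336.9, 105.1]
ee_rot: [3.119, -0.364, 0.004]
contact_force: [-0.2, 0.3, 0.2]
finger_gap: 0.998
```

```bash
python3 -c "
from go import *
delta([507.8,-336.1,27],down(-13.8))"
```

```text
t 3.75 dp [ 0.0032 -0.0109  0.7813] dr [ 0.001  -0.0016  0.0055] deg [ 0.09 -0.15  0.49]
```

Emit:
carry_out(
  increments=[
    {"delta_pos": [0.003,-0.01,0.4],"dr": [0.001,-0.002,0.005]},
    {"delta_pos": [0,0,0.3],"dr": [0,0,0]},
    {"delta_pos": [0,0,0.08],"dr": [0,0,0]},
    {"delta_pos": [0,0,0],"dr": [0,0,0]},
  ],
  fingers=40,
)

```text
t: 4.15
position: [510.5, -336.1, 30.6]
ee_rot: [3.118, -0.366, 0.007]
contact_force: [0.3, -0.9, -0.3]
finger_gap: 0.695
```

```bash
python3 -c "
from go import *
delta([507.8,-336.1,27],down(-13.8))"
```

```text
t 4.15 dp [-0.0263  0.0063  0.0362] dr [ 0.0011 -0.0029  0.0044] deg [ 0.1  -0.26  0.39]
```

Emit:
carry_out(
  increments=[
    {"delta_pos": [-0.026,0.005,0.04],"dr": [0.001,-0.003,0.004]},
    {"delta_pos": [0,0,0],"dr": [0,0,0]},
  ],
  fingers=0,
  newtons=40,
)

```text
t: 4.35
position: [509.2, -336.3, 29.9]
ee_rot: [3.117, -0.375, 0.005]
contact_force: [-0.4, -0.2, 0.0]
finger_gap: 0.53
```

Emit:
carry_out(
  increments=[
    {"delta_pos": [0,0,0],"dr": [0,0,0]},
    {"delta_pos": [0,0,0],"dr": [0,0,0]},
    {"delta_pos": [0,0,0],"dr": [0,0,0]},
    {"delta_pos": [0,0,0],"dr": [0,0,0]},
  ],
)

```text
t: 4.75
position: [510.4, -337.1, 33.4]
ee_rot: [3.115, -0.374, 0.011]
contact_force: [-0.2, 1.4, 1.8]
finger_gap: 0.184
```

```bash
python3 look.py w3 handle_mid handle_nose
```

```text
4.75 [ 510.4 -337.1   33.4] 
 [[ 0.972 -0.237  0.007]
 [-0.237 -0.972 -0.005]
 [ 0.008  0.003 -1.   ]] [-0.64  0.61  1.49 -0.    1.03  1.17]
handle_mid [(array([ 505.7, -334.6,   29.3]), 0.69), (array([ 508.8, -336.9,   40.2]), 0.4)]
handle_nose [(array([ 542.5, -343.3,   36.9]), 0.58)]
```

View pics/w3.png

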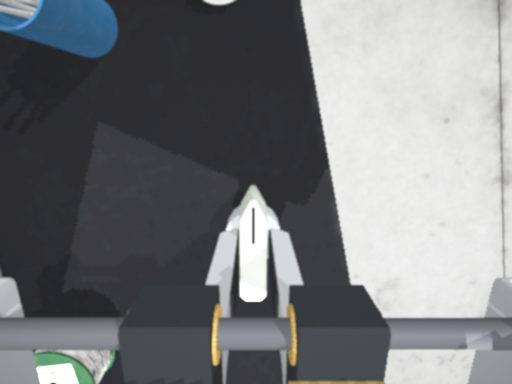

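Emit:
carry_out(
  increments=[
    {"delta_pos": [-0.025,0.005,0.05],"dr": [0,0,0]},
    {"delta_pos": [0,0,0.02],"dr": [0,0,0]},
  ],
)

```text
t: 5.1
position: [511.5, -337.6, 32.6]
ee_rot: [3.113, -0.373, 0.025]
contact_force: [-2.1, 0.3, 3.4]
finger_gap: 0.167
```

Emit:
carry_out(
  increments=[
    {"delta_pos": [0,0,0],"dr": [0,0,0]},
    {"delta_pos": [-0.04,0,0.06],"dr": [0,0,0]},
    {"delta_pos": [-0.02,0,0.04],"dr": [0,0,0]},
  ],
  fingers=35,
)

```text
t: 5.4
position: [505.7, -336.3, 22.3]
ee_rot: [3.112, -0.373, 0.027]
contact_force: [0.7, -0.9, 3.7]
finger_gap: 0.348
```

```bash
python3 -c "
from go import *
s=read_state();print(s)
delta([507.8,-336.1,27],down(-13.8))"
```

```text
{'t': 5.4, 'joints': array([-0.64820905,  0.61666728,  1.51981288,  0.00288594,  0.98658678,
        1.15941576]), 'joint_velocities': array([-0.012159  ,  0.02375624,  0.06265466,  0.00930234, -0.10036872,
       -0.01239734]), 'joint_efforts': array([ 2.10986529e-01, -6.60810184e+01, -3.08410299e+01,  3.88341222e-02,
        6.59985119e-02,  1.48253131e-02]), 'position': array([ 505.73671939, -336.30613901,   22.29331582]), 'ee_rot': array([ 3.11196493, -0.37270983,  0.02697059]), 'contact_force': array([ 0.67129315, -0.91166587,  3.72138536]), 'wrist_torque': array([ 0.06502088, -0.11116045, -0.04324605]), 'finger_gap': 0.3475774995479299}
t 5.4 dp [ 0.0204 -0.0066 -0.0467] dr [ 0.0033 -0.0114  0.0016] deg [ 0.3  -1.03  0.14]
```

Emit:
carry_out(
  increments=[
    {"delta_pos": [0.015,0,-0.02],"dr": [0.003,-0.011,0.002]},
  ],
  fingers=17,
)

```text
t: 5.5
position: [506.3, -336.3, 23.4]
ee_rot: [-3.118, 0.379, 0.001]
contact_force: [0.0, 0.5, -0.1]
finger_gap: 0.296
```

Emit:
carry_out(
  increments=[
    {"delta_pos": [0,0,0],"dr": [0,0,0]},
  ],
)

```text
t: 5.6
position: [506.3, -336.4, 23.0]
ee_rot: [-3.118, 0.379, 0.003]
contact_force: [-0.6, 0.0, 0.5]
finger_gap: 0.215
```

```bash
python3 -c "
from go import *
s=read_state();print(s['position'],s['contact_force'],s['finger_gap'])
delta([507.8,-336.1,27],down(-13.8))"
```

```text
[ 506.34824233 -336.3689781    23.02943887] [-0.55599399  0.0133947   0.50764858] 0.21478935436258642
t 5.6 dp [ 0.0134 -0.0061 -0.0397] dr [-0.0003  0.0013 -0.0008] deg [-0.03  0.12 -0.07]
```

Emit:
carry_out(
  increments=[
    {"delta_pos": [0.013,-0.005,-0.035],"dr": [0,0,0]},
  ],
  fingers=19,
)

```text
t: 5.7
position: [507.3, -336.0, 25.7]
ee_rot: [-3.117, 0.379, 0.005]
contact_force: [0.2, -0.7, 1.3]
finger_gap: 0.198
```

Emit:
carry_out(
  increments=[
    {"delta_pos": [0,0,0],"dr": [0,0,0]},
    {"delta_pos": [0,0,0],"dr": [0,0,0]},
    {"delta_pos": [0,0,0],"dr": [0,0,0]},
  ],
  fingers=0,
)

```text
t: 6.0
position: [507.8, -336.2, 26.5]
ee_rot: [-3.118, 0.379, 0.003]
contact_force: [0.6, 0.7, -0.1]
finger_gap: 0.169
```

```bash
python3 look.py w4 handle_mid handle_nose handle_grip; python3 -c "
from go import *
s=read_state();print(s['position'],s['contact_force'],s['finger_gap'])
delta([507.8,-336.1,27],down(-13.8))"
```

```text
6.0 [ 507.8 -336.2   26.5] 
 [[ 0.971 -0.24  -0.002]
 [-0.24  -0.971  0.001]
 [-0.002 -0.001 -1.   ]] [-0.64  0.62  1.5  -0.    1.02  1.17]
handle_mid [(array([ 505.8, -336.1,   30.8]), 0.96)]
handle_nose [(array([ 541.5, -343.9,   37.6]), 0.96)]
handle_grip [(array([ 509.6, -331.7,   37.2]), 0.71)]
[ 507.75663402 -336.13345703   26.43411243] [ 0.31011732 -0.12597522 -0.33771275] 0.1690307450784259
t 6.2 dp [ 0.0003 -0.0004 -0.0057] dr [-0.0005  0.0015 -0.0008] deg [-0.04  0.13 -0.07]
```

View pics/w4.png

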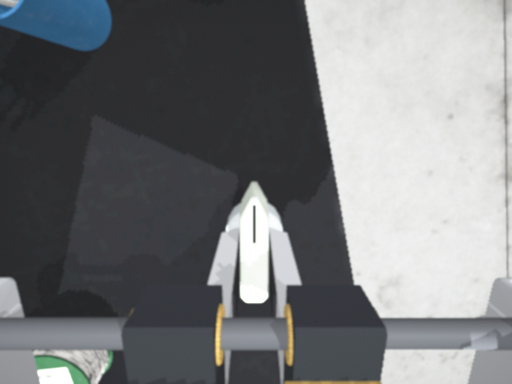

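The view shows the handle held square: nose at (253,184), blunt end at (254,301), gap 15.9 mm. I'll get its axis in the tool frame.

Run:
```python
from key import *
from scipy.spatial.transform import Rotation as R
z=np.load("w4.npz");p=camera_params("wrist");p["cam_to_world"]=z["c"]
s=read_state();T=R.from_rotvec(s["ee_rot"]).as_matrix()
Z=np.array([0,0,1.])
for n,u,v,h in(("blunt top edge",254,302,54),("blunt",254,300,54),("nose",253,183.5,37),("nose54",253,183.5,54)):
    q=hit(u,v,p,Z,np.array([0,0,h]));print(n,q.round(1),(T.T@(q-s["position"])).round(1))
W=cloud(z["d"],p);m=(np.linalg.norm(W[...,:2]-[510,-337],axis=-1)<45)
B=(W-s["position"])@T
top=B[m&(abs(W[...,2]-54)<3)];print("top",top.min(0),top.max(0),len(top))
top=top[abs(top[:,1])<3];print("top mid",top.min(0),top.max(0))
h=B[m&(abs(W[...,2]-23)<2)];print("hub",h.min(0),h.max(0),len(h))
# hub edge arc fit
ax=[]
for y in np.arange(-17,18,1.5):
    k=h[abs(h[:,1]-y)<.75]
    if len(k): print(round(y,1),k[:,0].max().round(1),"c->",(k[:,0].max()-np.sqrt(max(0,361-y*y))).round(1))
```

```text
blunt top edge [ 483.8 -330.9   54. ] [-24.6   0.6 -27.5]
blunt [ 485.1 -331.2   54. ] [-23.3   0.6 -27.5]
nose [ 548.2 -346.2   37. ] [ 41.7   0.1 -10.7]
nose54 [ 552.4 -347.3   54. ] [ 45.9   0.1 -27.7]
top [-25.28382037 -19.6587766  -30.60093805] [ 38.62462944  20.31096942 -24.58299682] 2999
top mid [-25.00428268  -2.84605883 -29.65937892] [ 38.62462944   2.95037649 -24.75992162]
hub [  6.01333885 -17.60494171   1.50315553] [38.75083065 18.23919799  5.39338709] 295
-17.0 10.0 c-> 1.5
-15.5 12.4 c-> 1.4
-14.0 15.0 c-> 2.2
-12.5 15.6 c-> 1.3
-11.0 17.7 c-> 2.2
-9.5 17.9 c-> 1.5
-8.0 27.0 c-> 9.8
-6.5 29.3 c-> 11.5
-5.0 32.5 c-> 14.2
-3.5 35.2 c-> 16.5
-2.0 37.1 c-> 18.2
-0.5 38.5 c-> 19.5
1.0 38.8 c-> 19.8
2.5 38.6 c-> 19.8
4.0 34.9 c-> 16.3
5.5 32.5 c-> 14.3
7.0 30.2 c-> 12.5
8.5 26.8 c-> 9.8
10.0 18.5 c-> 2.3
11.5 18.2 c-> 3.1
13.0 15.6 c-> 1.8
14.5 14.9 c-> 2.7
16.0 13.5 c-> 3.2
17.5 10.9 c-> 3.5
```

Emit:
carry_out(
  increments=[
    {"delta_pos": [0,0,-0.4],"dr": [0,0,0]},
    {"delta_pos": [0,0,-0.5],"dr": [0,0,0]},
    {"delta_pos": [0,0,-0.5],"dr": [0,0,0]},
    {"delta_pos": [0,0,-0.5],"dr": [0,0,0]},
  ],
)

```text
t: 6.6
position: [505.4, -334.5, 213.1]
ee_rot: [-3.109, 0.378, 0.026]
contact_force: [0.8, 0.4, -1.5]
finger_gap: 0.165
```

```bash
cat >> go.py <<'E'
BASE=np.array([572.8,-80.1,89.5])
def hov(th,h,off=(0,0),ax=2.4,zu=26.4):
    # TCP pose with handle underside h above plate, handle axis shifted off (tool x,y) from shaft axis
    M=dialrot(th);return BASE+N*(h+zu)+M[:,0]*(off[0]-ax)+M[:,1]*off[1],M
E
python3 -c "
from go import *
s=read_state();print(s['position'],s['finger_gap'])
P,M=hov(.88,60,(-50,0));print(P,M);delta(P,M)"
```

```text
[ 505.35987966 -334.48592637  213.0893302 ] 0.16516843962471706
[487.66417295 -97.52347554 141.06581671] [[ 0.71520862  0.42919192  0.55160758]
 [ 0.59550506 -0.7873581  -0.15950219]
 [ 0.36585565  0.44256245 -0.81871126]]
t 6.6 dp [-0.7273 -2.2528  0.749 ] dr [-0.1866  0.3678 -0.5183] deg [-16.79  33.1  -46.64]
```

Emit:
carry_out(
  increments=[
    {"delta_pos": [-0.15,-0.45,0],"dr": [0,0,0]},
    {"delta_pos": [-0.15,-0.45,0],"dr": [0,0,0]},
    {"delta_pos": [-0.15,-0.45,0],"dr": [0,0,0]},
    {"delta_pos": [-0.15,-0.45,0],"dr": [0,0,0]},
    {"delta_pos": [-0.1,-0.3,0],"dr": [-0.02,0.04,-0.058]},
  ],
)

```text
t: 7.1
position: [489.1, -112.1, 222.3]
ee_rot: [3.095, -0.244, 0.086]
contact_force: [1.4, -0.5, -0.6]
finger_gap: 0.167
```

Emit:
carry_out(
  increments=[
    {"delta_pos": [0,0,0],"dr": [-0.026,0.052,-0.072]},
    {"delta_pos": [0,0,0],"dr": [-0.026,0.052,-0.072]},
    {"delta_pos": [0,0,0],"dr": [-0.026,0.052,-0.072]},
    {"delta_pos": [0,0,0],"dr": [-0.026,0.052,-0.072]},
    {"delta_pos": [0,0,0],"dr": [-0.026,0.052,-0.072]},
  ],
)

```text
t: 7.6
position: [489.0, -106.5, 223.2]
ee_rot: [2.717, 0.616, 0.626]
contact_force: [-0.2, 0.3, -0.3]
finger_gap: 0.164
```

```bash
python3 -c "
from go import *
s=read_state();print(s['position'],s['finger_gap'],s['joints'])
P,M=hov(.88,60,(-50,0));print(P);delta(P,M)"
```

```text
[ 488.97897098 -106.53190767  223.18130598] 0.16369685096374373 [-0.26152057 -0.10490162  2.01076681 -0.073935    0.71352166  0.90645115]
[487.66417295 -97.52347554 141.06581671]
t 7.6 dp [-0.2548 -0.3793  0.6883] dr [-0.0234  0.0561 -0.0895] deg [-2.1   5.05 -8.06]
```

Emit:
carry_out(
  increments=[
    {"delta_pos": [0,0,0],"dr": [-0.012,0.028,-0.045]},
    {"delta_pos": [-0.1,-0.15,0.3],"dr": [-0.012,0.028,-0.045]},
    {"delta_pos": [-0.15,-0.2,0.35],"dr": [0,0,0]},
    {"delta_pos": [0,0,0],"dr": [0,0,0]},
  ],
)

```text
t: 8.0
position: [489.4, -103.3, 144.4]
ee_rot: [2.582, 0.813, 0.724]
contact_force: [-0.6, -0.0, -0.7]
finger_gap: 0.168
```

```bash
python3 -c "
from go import *
P,M=hov(.88,60,(-50,0));delta(P,M)"; python3 look.py w5 dial shaft_end handle_mid handle_nose handle_bore
```

```text
t 8.0 dp [ 0.01   -0.0676  0.0082] dr [ 0.0045 -0.0042  0.0071] deg [ 0.41 -0.38  0.64]
8.0 [ 489.4 -103.3  144.4] 
 [[ 0.707  0.433  0.559]
 [ 0.605 -0.779 -0.161]
 [ 0.366  0.452 -0.813]] [-0.28 -0.02  2.18  0.    0.37  0.68]
dial [(array([570. , -78.1,  88.6]), 0.83)]
shaft_end [(array([559.8, -79. , 106.9]), 0.58)]
handle_mid [(array([ 489.2, -102. ,  149.8]), 0.78)]
handle_nose [(array([506.1, -76.4, 170.8]), 0.8)]
handle_bore [(array([ 504.8, -106.9,  124.4]), 0.67)]
```

View pics/w5.png

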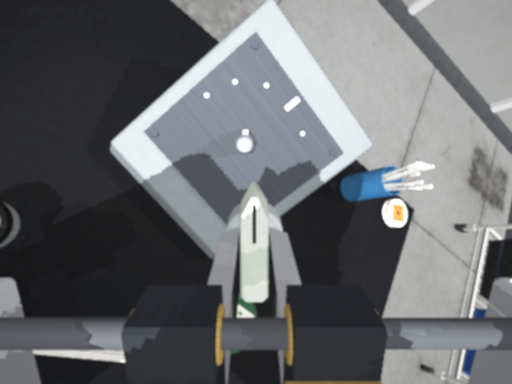

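Good view: shaft at (245,145), key pointing straight up the image at (246,132), long mark at (292,103). I'll refine from this picture.

Run:
```python
from go import *
z=np.load("w5.npz");im=z["im"];d=z["d"];p=camera_params("wrist");p["cam_to_world"]=z["c"]
W=cloud(d,p);r=np.linalg.norm(W-BASE,axis=-1);P=W[(r>18)&(r<55)];Q=P
for k in range(10):
    cen=Q.mean(0);n=np.linalg.svd(Q-cen,full_matrices=False)[2][2];n*=np.sign(n[2]);Q=P[abs((P-cen)@n)<1.5]
print("n",n,"N",N,np.degrees(np.arctan2(-n[1],-n[0])),len(Q),"BASE h",(BASE-cen)@n)
S=12;ox,oy=222,115
out=cv2.resize(im[oy:oy+48,ox:ox+48],None,fx=S,fy=S,interpolation=cv2.INTER_NEAREST)
out2=out.copy()
b=BASE-n*((BASE-cen)@n)
X=np.array([0,0,1])-n*n[2];X/=np.linalg.norm(X);Y=np.cross(n,X)
g=cv2.cvtColor(im,6);print("dots")
_,bw=cv2.threshold(g,190,255,0);k,l,st,ct=cv2.connectedComponentsWithStats(bw)
for i in range(1,k):
    if 6<st[i,4]<200 and 190<ct[i][0]<320 and 70<ct[i][1]<160:
        q=hit(*ct[i],p,n,cen)-b;print(ct[i].round(1),st[i,4],(q@X).round(1),(q@Y).round(1),np.hypot(q@X,q@Y).round(1),np.degrees(np.arctan2(q@Y,q@X)).round(1))
def dr(o,P,col):
    q=[((proj(x,p)-[ox,oy]+.5)*S) for x in P];cv2.polylines(o,[np.array(q).round().astype(np.int32)],True,col,1)
a=np.linspace(0,2*np.pi,40)
for h,rr,c in((0,8,(255,0,0)),(15,8,(0,255,0)),(19,5.5,(0,0,255))): dr(out2,[b+rr*(np.cos(s)*X+np.sin(s)*Y)+h*n for s in a],c)
th=.88;rv=np.cos(th)*X+np.sin(th)*Y;t=np.cross(n,rv)
for h,c in((12,(0,0,255)),(0,(0,255,255))): dr(out2,[b+rv*q+t*w+h*n for q,w in((7.5,-2.5),(12,-2.5),(12,2.5),(7.5,2.5))],c)
cv2.imwrite("pics/w5o.png",out2);cv2.imwrite("pics/w5c.png",out)
```

```text
n [-0.55199817  0.15965633  0.81841791] N [-0.55160758  0.15950219  0.81871126] -16.13163684151373 10717 BASE h 0.023308131416905263
dots
[234.5  81.2] 36 25.1 43.9 50.5 60.2
[266.  85.] 37 43.4 25.3 50.2 30.2
[206.2  95. ] 39 -0.1 50.4 50.4 90.2
[291.9 103.4] 140 51.2 0.3 51.2 0.3
[302.3 133.2] 32 43.4 -25.0 50.1 -29.9
```

View pics/w5o.png

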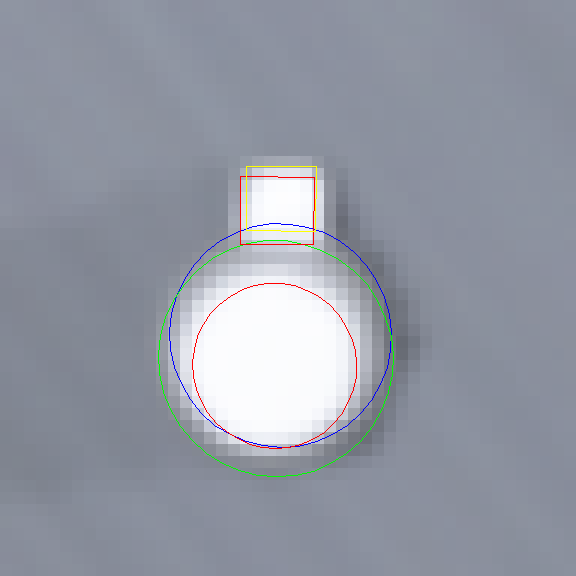

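The overlay fits within about 0.5 mm and 0.03 rad, so base and theta are good. Next I align over the shaft.

Emit:
carry_out(
  increments=[
    {"delta_pos": [0.3,-0.04,0],"dr": [0.004,-0.004,0.007]},
    {"delta_pos": [0.22,-0.03,0.05],"dr": [0,0,0]},
    {"delta_pos": [0,0,0],"dr": [0,0,0]},
  ],
)

```text
t: 8.6
position: [531.6, -67.9, 167.8]
ee_rot: [2.583, 0.793, 0.734]
contact_force: [-0.4, -0.4, -0.3]
finger_gap: 0.168
```

```bash
python3 -c "
from go import *
P,M=hov(.88,28,(0,-.3));delta(P,M)"
```

```text
t 8.6 dp [-0.0919 -0.0812  0.3413] dr [ 0.0088 -0.0061 -0.0013] deg [ 0.8  -0.55 -0.12]
```

Emit:
carry_out(
  increments=[
    {"delta_pos": [-0.08,-0.07,0.15],"dr": [0.008,-0.006,0]},
    {"delta_pos": [0,-0.01,0.13],"dr": [0,0,0]},
    {"delta_pos": [0,0,0],"dr": [0,0,0]},
  ],
)

```text
t: 8.9
position: [539.0, -71.2, 140.8]
ee_rot: [2.593, 0.798, 0.723]
contact_force: [0.4, -0.3, -1.0]
finger_gap: 0.167
```

```bash
python3 -c "
from go import *
P,M=hov(.88,28,(0,-.3));delta(P,M)"
```

```text
t 8.9 dp [-0.0232 -0.0154  0.0761] dr [ 0.0023 -0.002  -0.0008] deg [ 0.21 -0.18 -0.07]
```

Emit:
carry_out(
  increments=[
    {"delta_pos": [-0.023,-0.015,0.05],"dr": [0.002,-0.002,-0.001]},
    {"delta_pos": [0,0,0],"dr": [0,0,0]},
  ],
)

```text
t: 9.1
position: [539.3, -72.8, 136.1]
ee_rot: [2.595, 0.8, 0.718]
contact_force: [-0.7, -0.4, -1.1]
finger_gap: 0.167
```

```bash
python3 -c "
from go import *
P,M=hov(.88,28,(0,-.3));delta(P,M)"; python3 look.py w6 handle_mid shaft_end
python3 - <<'E'
import cv2
from workcell import read_camera
im,d=read_camera("side");cv2.imwrite("pics/s6.png",cv2.resize(im[140:270,200:340],None,fx=4,fy=4,interpolation=2))
im,d=read_camera("scene");cv2.imwrite("pics/c6.png",cv2.resize(im[110:240,190:330],None,fx=4,fy=4,interpolation=2))
E
```

```text
t 9.1 dp [ 0.0017 -0.008   0.0345] dr [ 0.0008 -0.0002 -0.    ] deg [ 0.07 -0.01 -0.  ]
9.1 [539.3 -72.8 136.1] 
 [[ 0.715  0.428  0.552]
 [ 0.596 -0.787 -0.16 ]
 [ 0.366  0.444 -0.818]] [-0.17  0.1   2.07 -0.18  0.37  0.95]
handle_mid [(array([536.2, -69.6, 138.4]), 0.61), (array([ 431.4, -162. ,   -3. ]), 0.43)]
shaft_end []
```

View pics/s6.png

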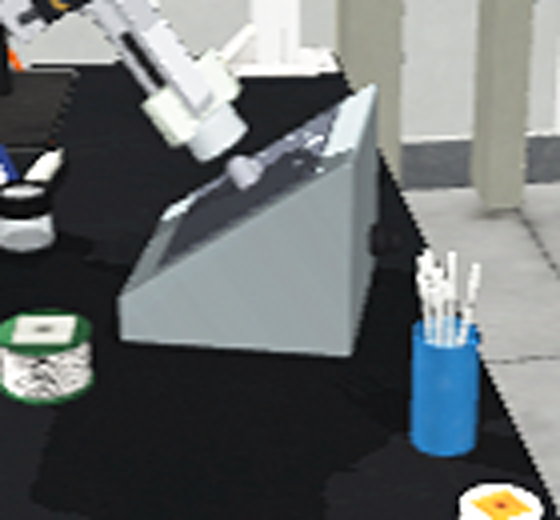

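View pics/c6.png

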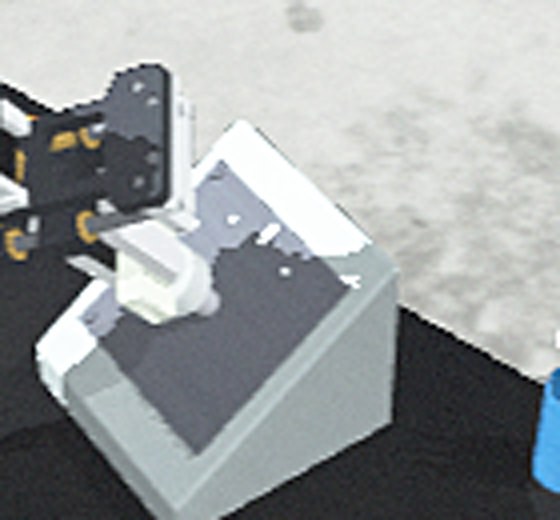

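View pics/w6.png

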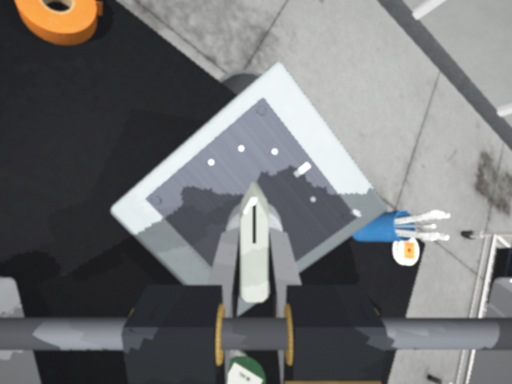

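The side and scene views show the hub lined up just above the shaft end, so I start down.

Emit:
carry_out(
  increments=[
    {"delta_pos": [0.002,-0.01,0.08],"dr": [0.001,0,0]},
    {"delta_pos": [0,0,0.06],"dr": [0,0,0]},
  ],
)

```text
t: 9.55
position: [547.7, -73.9, 125.1]
ee_rot: [2.594, 0.801, 0.721]
contact_force: [-0.4, -0.2, -1.3]
finger_gap: 0.166
```

```bash
python3 -c "
from go import *
P,M=hov(.88,0,(0,-.3));delta(P,M)"
```

```text
t 9.55 dp [-0.0123 -0.004   0.1756] dr [ 0.0009 -0.0016  0.0001] deg [ 0.08 -0.15  0.  ]
```

Emit:
carry_out(
  increments=[
    {"delta_pos": [-0.013,-0.004,0.04],"dr": [0.001,-0.002,0]},
    {"delta_pos": [0,0,0.03],"dr": [0,0,0]},
  ],
)

```text
t: 9.75
position: [550.9, -75.4, 117.4]
ee_rot: [2.597, 0.801, 0.715]
contact_force: [-0.3, 2.5, -1.3]
finger_gap: 0.168
```

```bash
python3 -c "
from go import *
P,M=hov(.88,0,(0,-.3));delta(P,M);s=read_state();T=R.from_rotvec(s['ee_rot']).as_matrix();print(T.T@s['contact_force'],s['wrist_torque'])"
```

```text
t 9.75 dp [0.0028 0.0045 0.0927] dr [-0.0007  0.0007  0.0001] deg [-0.06  0.07  0.01]
[ 0.79817672 -2.68478821  0.49019302] [0.56554646 0.3440522  0.33936648]
```

At 9.3 mm the underside is already below the key's top with almost no axial force, so the keyway is engaged.

Emit:
carry_out(
  increments=[
    {"delta_pos": [0.002,0.003,0.04],"dr": [0,0,0]},
    {"delta_pos": [0,0,0.04],"dr": [0,0,0]},
    {"delta_pos": [0,0,0.03],"dr": [0,0,0]},
  ],
)

```text
t: 10.05
position: [557.7, -76.8, 108.8]
ee_rot: [2.597, 0.802, 0.716]
contact_force: [-37.3, 15.5, 39.7]
finger_gap: 0.167
```

```bash
python3 -c "
from go import *
P,M=hov(.88,0,(0,-.3));delta(P,M);s=read_state();T=R.from_rotvec(s['ee_rot']).as_matrix();print(T.T@s['contact_force'],T.T@s['wrist_torque'],s['finger_gap'])"
```

```text
t 10.05 dp [-0.0062  0.0024 -0.017 ] dr [-0.0006  0.0003  0.0003] deg [-0.06  0.02  0.03]
[ -2.93176341 -10.71445069 -55.51122791] [ 2.55610428 -0.73662633 -0.05067153] 0.16715722413994827
```

Axial 55 N, so it is seated on the plate. I'll ease off and turn toward the mark, about tool +z.

Emit:
carry_out(
  increments=[
    {"delta_pos": [-0.004,0.002,-0.017],"dr": [0,0,0]},
    {"delta_pos": [0,-0.003,0],"dr": [0,0,0.07]},
  ],
)

```text
t: 10.25
position: [556.6, -76.3, 109.9]
ee_rot: [2.658, 0.663, 0.747]
contact_force: [-0.7, 1.4, -1.1]
finger_gap: 0.166
```

```bash
cat > st.py <<'E'
from go import *
s=read_state();T=R.from_rotvec(s['ee_rot']).as_matrix()
th=np.arctan2(T[:,0]@YD,T[:,0]@XD);print("theta",th.round(3))
P,M=hov(th,0,(0,-.3));delta(P,M);print("F",(T.T@s['contact_force']).round(1),(T.T@s['wrist_torque']).round(2),s['finger_gap'],s['joints'].round(2))
E
python3 st.py
```

```text
theta 0.77
t 10.25 dp [-0.0043  0.0044 -0.0011] dr [-0.0008  0.0001 -0.    ] deg [-0.07  0.01 -0.  ]
F [-0.3 -1.9  0.3] [ 0.59 -0.23  0.02] 0.16558431498862086 [-0.17  0.19  2.04 -0.21  0.31  1.09]
```

Emit:
carry_out(
  increments=[
    {"delta_pos": [-0.003,0,0.003],"dr": [0,0,0.07]},
    {"delta_pos": [0,-0.002,0.003],"dr": [0,0,0.07]},
    {"delta_pos": [0,-0.002,0.003],"dr": [0,0,0.07]},
  ],
)

```text
t: 10.55
position: [556.7, -75.1, 108.3]
ee_rot: [2.807, 0.207, 0.832]
contact_force: [-2.1, 3.6, 3.0]
finger_gap: 0.166
```

```bash
python3 st.py
```

```text
theta 0.428
t 10.55 dp [ 0.0023  0.0124 -0.0137] dr [-0.0016  0.0005 -0.    ] deg [-0.15  0.05 -0.  ]
F [ 0.5 -3.  -4.2] [ 0.88 -0.06 -0.08] 0.16563586093814592 [-0.17  0.19  2.04 -0.21  0.31  1.43]
```

Emit:
carry_out(
  increments=[
    {"delta_pos": [0,0.006,0],"dr": [0,0,0.07]},
    {"delta_pos": [0,0.004,0.002],"dr": [0,0,0.07]},
    {"delta_pos": [0,0.003,0.002],"dr": [0,0,0.07]},
  ],
)

```text
t: 10.85
position: [557.3, -74.9, 108.1]
ee_rot: [2.886, -0.282, 0.899]
contact_force: [-10.5, 9.6, 12.0]
finger_gap: 0.165
```

```bash
python3 st.py
```

```text
theta 0.085
t 10.85 dp [ 0.0021  0.0063 -0.0176] dr [-0.0026  0.0006 -0.    ] deg [-0.23  0.06 -0.  ]
F [ -3.   -6.7 -17.1] [ 1.27 -0.9  -0.16] 0.16547449229766795 [-0.17  0.19  2.04 -0.2   0.31  1.77]
```

Emit:
carry_out(
  increments=[
    {"delta_pos": [0,0.003,-0.01],"dr": [-0.002,0,0.05]},
    {"delta_pos": [0,0.002,0],"dr": [0,0,0.015]},
  ],
)

```text
t: 11.05
position: [557.0, -74.3, 108.8]
ee_rot: [2.892, -0.444, 0.915]
contact_force: [-1.9, 5.7, 0.1]
finger_gap: 0.167
```

```bash
python3 st.py; python3 look.py w7
```

```text
theta -0.024
t 11.05 dp [ 0.0027  0.008  -0.0099] dr [-0.0012  0.0005 -0.    ] deg [-0.11  0.05 -0.  ]
F [-2.8 -4.9 -2.1] [ 1.16 -0.67 -0.08] 0.16654684588562269 [-0.17  0.19  2.04 -0.21  0.31  1.89]
11.05 [557.  -74.3 108.8] 
 [[ 0.78  -0.295  0.552]
 [-0.25  -0.955 -0.157]
 [ 0.573 -0.015 -0.819]] [-0.17  0.19  2.04 -0.21  0.31  1.89]
```

View pics/w7.png

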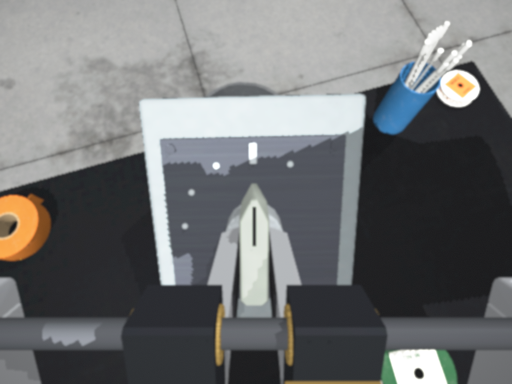

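The nose at (254,184) points straight at the long mark at (253,152). I'll give one small push home, then release.

Emit:
carry_out(
  increments=[
    {"delta_pos": [0,0.004,0.015],"dr": [0,0,0]},
    {"delta_pos": [0,0,-0.005],"dr": [0,0,0]},
  ],
)

```text
t: 11.3
position: [557.7, -74.2, 108.6]
ee_rot: [2.893, -0.443, 0.917]
contact_force: [0.4, 0.2, -1.1]
finger_gap: 0.166
```

Emit:
carry_out(
  increments=[
    {"delta_pos": [0,0,0],"dr": [0,0,0]},
    {"delta_pos": [0,0,0],"dr": [0,0,0]},
    {"delta_pos": [0,0,0],"dr": [0,0,0]},
    {"delta_pos": [0,0,0],"dr": [0,0,0]},
  ],
  fingers=45,
)

```text
t: 11.7
position: [558.2, -74.7, 108.6]
ee_rot: [2.892, -0.444, 0.918]
contact_force: [0.3, 0.2, 0.3]
finger_gap: 0.442
```

Emit:
carry_out(
  increments=[
    {"delta_pos": [0,0,-0.2],"dr": [0,0,0]},
    {"delta_pos": [0,0,-0.4],"dr": [0,0,0]},
    {"delta_pos": [0,0,-0.4],"dr": [0,0,0]},
    {"delta_pos": [0,0,0],"dr": [0,0,0]},
  ],
)

```text
t: 12.1
position: [501.0, -58.8, 192.1]
ee_rot: [2.893, -0.445, 0.915]
contact_force: [0.2, 0.1, -0.5]
finger_gap: 0.451
```

```bash
python3 look.py w8 handle_mid handle_nose handle_bore dial
python3 - <<'E'
from go import *
z=np.load("w8.npz");p=camera_params("wrist");p["cam_to_world"]=z["c"];W=cloud(z["d"],p)
L=np.stack([(W-BASE)@a for a in(XD,YD,N)],-1);m=np.hypot(L[...,0],L[...,1])<45
T=L[m&(L[...,2]>45)&(L[...,2]<75)]
print("top h",np.median(T[:,2]),len(T),T.min(0),T.max(0))
t=T[abs(T[:,2]-np.median(T[:,2]))<2.5];r=cv2.minAreaRect(t[:,:2].astype(np.float32));print(r)
n=np.linalg.svd(t-t.mean(0),full_matrices=False)[2][2];print("tilt deg",np.degrees(np.arccos(abs(n[2]))))
im,d=read_camera("side");cv2.imwrite("pics/s8.png",cv2.resize(im[140:270,200:340],None,fx=4,fy=4,interpolation=2))
for c in("side","scene"):
    if c=="scene":read_camera(c)
    for t in("spool","swabs","loupe","handle_mid"): print(c,t,[(np.round(q["centre"],1),round(q["confidence"],2)) for q in mark_of(c,t)[:1]])
E
```

```text
12.1 [501.  -58.8 192.1] 
 [[ 0.78  -0.295  0.551]
 [-0.251 -0.955 -0.157]
 [ 0.573 -0.016 -0.819]] [-0.15 -0.08  2.1  -0.15  0.52  1.83]
handle_mid [(array([555.4, -72.6, 113.9]), 0.79)]
handle_nose [(array([576.8, -80.2, 138.7]), 0.91)]
handle_bore [(array([570.5, -78.9,  88.8]), 0.67)]
dial [(array([576. , -77.3,  89.5]), 0.68)]
top h 53.82698942245819 1193 [-29.11721918  -6.56437338  45.05583613] [34.99695182  9.61525497 55.97675276]
((2.9712390899658203, 1.5123472213745117), (15.431221008300781, 64.04008483886719), 89.1478271484375)
tilt deg 0.0778941614017547
side spool [(array([ 434.3, -167.6,    1.1]), 0.57)]
side swabs [(array([ 6.573e+02, -2.669e+02, -2.000e-01]), 0.94)]
side loupe [(array([416.5,  48.3,  -2. ]), 0.73)]
side handle_mid [(array([552.9, -74.6, 111.1]), 0.91)]
scene spool [(array([ 432. , -167.3,    2.4]), 0.83)]
scene swabs [(array([ 6.628e+02, -2.655e+02,  4.000e-01]), 0.55)]
scene loupe [(array([420.5,  55. ,   3.8]), 0.62)]
scene handle_mid [(array([569.7, -74. ,  89.9]), 0.7)]
```

View pics/w8.png

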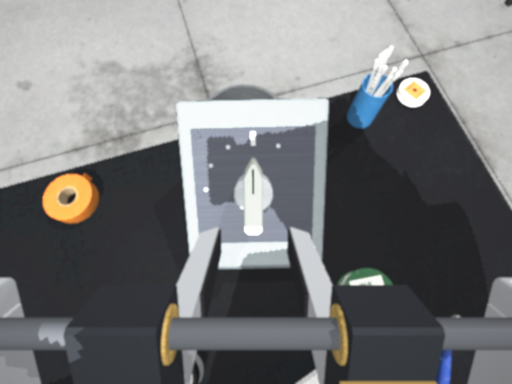

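View pics/s8.png

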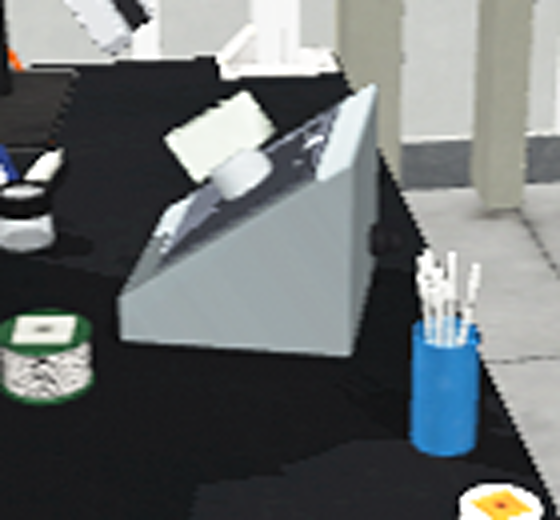

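The handle top stands 53.8 mm off the plate (54 when home), tilt is 0.1 deg, the wing is within 1 deg of the mark, and the gripper is clear. I'm handing in.

```bash
python3 -c "
from workcell import *
print(sign_off())"
```

```text
the job is handed in; nothing more can be done
None
```

The wing handle is back on the keyed shaft, pushed fully home, and its pointed end stands at the long mark. I let go, backed the gripper about 100 mm clear, and handed the job in at about 12.7 s.

**How it went:**
- The first grip closed too high on the wing, so I reopened and regripped lower before lifting.
- I read the key at about 0.88 rad from the wrist picture. The keyway slid over it with almost no force.
- The push home peaked at about 55 N on the wrist, against the limit of 120 N.

**Last checks (wrist depth picture):**
- **Height:** the handle's top is 53.8 mm off the plate; 54 mm means home.
- **Tilt:** 0.1°.
- **Pointing:** the wing is about 1° off the mark.
- **Centre:** about 1.8 mm off the shaft axis, within measuring error and under the 4 mm limit.
- **Bystanders:** the spool, swabs and loupe are where they were, within the networks' scatter. The largest difference was about 8 mm on the loupe in the side view; the scene view put it within about 3 mm.

**Disagreement:** the scene camera's reading of the handle's middle was about 25 mm off, near the plate centre. The wrist and side readings agreed with each other and with the depth fit, so I took the scene reading as a network error. I took no separate reading of the shaft angle at the end.

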